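# Park the pump bottles on the drip stand, spouts over the gutter

## Robot

A 6-joint arm with a two-finger parallel gripper is mounted at the origin on a cart in front of the work surface, level with it; the furniture and walls round the work are solid. World frame = base frame: x ahead of the robot, y to its left, z up, the work surface at z = 0. Lengths are in mm, angles in rad, forces in N, time in s.
With the tool pointing down it reaches from about 275 to 750 mm from the base axis. Payload 10.2 kg.
Tool frame: the origin (TCP) lies at the very end of the fingers, on their centre line; the grasp point (between the pads) lies 19 mm behind it (ctrl.tcp_to_grasp is the distance from the TCP to the grasp point, in mm); z points along the fingers, y is the direction in which the jaws open and shut (so a half turn about z gives the same grasp; the last joint's range is limited). The gripper opens to 85 mm and grips with 20 to 120 N. Pads are 22 mm wide; open, the fingers measure 114 mm over their backs; the gripper's body (76 mm by 85 mm) begins 54 mm behind the grasp point. The pads swing forward as they close: fully open they stand 13 mm farther back than shut.
Start: joints at [-1.44, 0.313, 1.498, -0, 1.331, -0.223], TCP at [181.882, -492.494, 231.294] pointing down, gripper open.
Joint ranges: [-2.94, 2.94], [-0.97, 2.17], [0.19, 2.56], [-1.23, 4.37], [0.02, 3.11], [-2.88, 2.88]. Speed limits (rad/s): [2.39, 2.39, 3.01, 3.14, 3.14, 3.14].

## Interface

Orientations are given as a unit quaternion [w, x, y, z].
In Python, from rig import ctrl, cams, job gives the robot as it stands. The module is installed in compiled form; this text tells all that it offers.
- The arm moves only by the tool drive_tool, never from a script. Its arguments are lists of equal length, an entry for each row: "gripper": the opening, from 0 (shut) to 1 (fully open); "dp": the shift along the tool's x, y, z normalised to -1 to 1, where 1 is 0.2 m, a list of three; "twist": the turn about the tool's z normalised to -1 to 1, where 1 is 90 degrees. In form: {"gripper": [gripper, ...], "dp": [[tx, ty, tz], ...], "twist": [twist, ...]}. A call has 1 to 20 rows; each row is the pose to reach, as a shift and turn from the pose commanded when the call began, along the tool's axes at that moment; what a row does not reach only later rows make up. A row lasts 1/10 s, in which the tool goes at most 50 mm and 8.59 degrees, less where a joint would pass 70% of its speed; a pose out of reach is approached as far as the arm can. A call with a number of a shift or a turn outside -1 to 1 is refused whole. A call with a gripper value outside its range is refused whole. The fingers move at their own pace and stop on an object; "newtons" is the grip in N (left out, the last holds). Time passes only in rows, so rows that repeat a pose let the fingers close. It gives the time, the measured TCP pose, the force and the opening at its end, in the units of the state.
- ctrl.sense(): the state, without advancing time (a new reading comes with each control period).
- cams.capture(name): name is "scene" or "top" or "wrist"; returns a dict with "pixels" (480x640x3 uint8, red, green, blue), "camera_matrix" (3x3 intrinsics, pixels), "xyz" and "orientation" of the camera in the world; the wrist camera has in their place "hand_eye" (4x4, takes a point from camera to tool coordinates, whose origin is the TCP and whose axes are the flange's). Camera axes: x right, y down, z forward; pixel columns grow to the right and rows downward; lengths in mm; the calibration is good to about 2 mm. A picture is of the moment at which its call begins: read the wrist's pose just before it. There is no depth.
- job.finish_job(): hands the job in, once; it reports no verdict.
The state is a dict: "time_s": time; "joints": joint angles; "dq": joint speeds; "tau": joint torques, N m; "eef_pos": TCP position; "ee_rot": TCP orientation; "force": force on the tool from outside, world axes, zero at the start; "wrist_torque": the same for the moment, N m; "grip_width": opening from 0.0 (shut) to 1.0 (fully open).
Only numpy, scipy, OpenCV 4.12 (cv2) and the standard library are available. Lean on these libraries where they do the work, as an engineer would, in place of code of your own. Each camera call takes 0.05 s, during which the arm holds its last target.

## Task

Park the two pump bottles on the drip stand: the taller bottle on the larger round pad and the shorter bottle on the smaller pad, each upright, wholly on its pad, with its spout pointing straight out over the stand's drip gutter. Set them down without dropping or knocking them over, let go, and leave everything else where it is.

Things in the scene. Friction and masses are not known exactly. Their poses are not given: they have to be found in the camera images.
- drip_stand: fixed aluminium stand, 230 mm (y) by 142 mm (x = -76 to +66 mm), 14 mm high; origin at table level. Two round dark rubber pads lie on its platform; a sunken, dark, slotted drip gutter runs along its whole -x side (x = -72 to -28 mm, floor 4 mm high, rim 14 mm high). The spouts must point along its -x axis.
- large_pad_top (a point): centre of the top of the larger round pad, 88 mm across; its top is 17 mm above the table. The pads' centres are 120 mm apart on the stand's line x = +18 mm; which pad is at which end varies.
- small_pad_top (a point): centre of the top of the smaller round pad, 74 mm across; its top is 17 mm above the table.
- tall_bottle_head (a point): centre of the taller bottle's grey pump head, a block 40 mm long (x, -18 to +22 mm), 18 mm wide (y), 26 mm high, its underside 122 mm and top 148 mm above the bottle's base. This point is on the bottle's axis, 135 mm above its base; x points along the spout, z up. The pump does not move; the bottle can be lifted by pinching the head across its width from above.
- tall_bottle_spout (a point): tip of that bottle's spout: a 9 mm round grey tube that leaves the head level and bends down a little; the tip is 66 mm out from the bottle's axis along x and 6 mm below the head's centre.
- short_bottle_head (a point): centre of the shorter bottle's grey pump head, a block 40 mm long (x, -18 to +22 mm), 18 mm wide (y), 26 mm high, its underside 98 mm and top 124 mm above the bottle's base. This point is on the bottle's axis, 111 mm above its base; x points along the spout, z up. The pump does not move; the bottle can be lifted by pinching the head across its width from above.
- short_bottle_spout (a point): tip of that bottle's spout: a 9 mm round grey tube that leaves the head level and bends down a little; the tip is 66 mm out from the bottle's axis along x and 6 mm below the head's centre.
- tall_bottle: the taller pump bottle: white round body 62 mm across, 90 mm tall to the shoulder, grey collar 33 mm across up to 106 mm, thin stem, pump head; about 0.28 kg; origin at the centre of its underside, x along the spout, z up
- short_bottle: the shorter pump bottle: white round body 50 mm across, 66 mm tall to the shoulder, grey collar 33 mm across up to 82 mm, thin stem, pump head; about 0.18 kg; origin at the centre of its underside, x along the spout, z up
- spirit: bystander, leave alone: white dropper bottle, 43 mm across, 130 mm tall; origin under its centre
- tape_roll: bystander, leave alone: flat roll of tape, 64 mm across, 19 mm high; origin under its centre
- marker: bystander, leave alone: marker pen lying flat, 136 mm long, 14 mm high; origin under its centre
- rotary_pen: bystander, leave alone: rotary hand piece lying flat, 148 mm long, 41 mm high; origin under its centre
- scraper: bystander, leave alone: flat scraper, 120 x 45 x 9 mm; origin under its centre
- salve_jar: bystander, leave alone: round jar with a dark lid, 60 mm across, 50 mm high; origin under its centre
Things that resemble listed ones, but are neither listed nor needed, are in the scene too. What is shaped like the short_bottle but red is not meant.

How it is judged:
By the outcome, as a careful person would: the job done as asked, in the order asked, and still so for the second after the job is handed in, with the robot touching nothing.
It also fails if it takes over 64 s, if anything falls off the work surface, if the arm or the gripper's body presses on something with over 40 N, if the wrist force passes 120 N, or if a joint passes its speed limit or range.

## Working session

There is one attempt and no reset: what is moved stays moved. The work goes in short steps, Python scripts to look and compute and a tool call to move; the robot and the scene stay as the last step left them, time stands still between calls to the robot, and variables do not carry over. Pictures are saved under pics/ and viewed, and the job is handed in when it is done.

Besides the shell and the picture viewer there is one more tool, called after "Call:" by a JSON object that holds its "api" and its "payload". drive_tool: Moves the arm, as the interface text tells. Scaled input: -1 to 1 covers 0.2 m each way for a shift and 90 degrees each way for a turn. Its arguments: {"type":"object","properties":{"gripper":{"type":"array","items":{"type":"number"}},"dp":{"type":"array","items":{"type":"array","items":{"type":"number"}}},"twist":{"type":"array","items":{"type":"number"}},"newtons":{"type":"number"}},"required":["gripper","dp","twist"]}

```bash
mkdir -p pics; python3 - <<'E'
from rig import ctrl,cams
import cv2,numpy as np,pickle
s=ctrl.sense();print({k:np.round(v,3).tolist() for k,v in s.items()})
for n in ["scene","top","wrist"]:
    s=ctrl.sense();c=cams.capture(n);pickle.dump((s,c),open(f"pics/{n}0.pkl","wb"))
    cv2.imwrite(f"pics/{n}0.png",c["pixels"][:,:,::-1])
    print(n,{k:np.round(v,3).tolist() for k,v in c.items() if k!="pixels"})
E
```

```text
{'time_s': 0.0, 'joints': [-1.44, 0.313, 1.498, -0.0, 1.331, -0.223], 'dq': [-0.001, -0.001, 0.0, -0.001, 0.0, 0.001], 'tau': [-0.002, -41.227, -25.975, -0.0, 0.004, 0.0], 'eef_pos': [181.841, -492.228, 230.749], 'ee_rot': [-0.001, 0.984, 0.176, 0.0], 'force': [0.463, 0.1, -0.452], 'wrist_torque': [0.006, 0.015, 0.024], 'grip_width': 1.0}
scene {'camera_matrix': [[497.091, 0.0, 321.719], [0.0, 497.091, 236.807], [0.0, 0.0, 1.0]], 'xyz': [-208.371, 657.019, 903.619], 'orientation': [0.16, -0.358, 0.832, -0.393]}
top {'camera_matrix': [[452.675, 0.0, 316.699], [0.0, 452.675, 235.536], [0.0, 0.0, 1.0]], 'xyz': [328.74, -44.121, 1274.999], 'orientation': [-0.056, 0.708, -0.702, 0.047]}
wrist {'camera_matrix': [[368.334, 0.0, 317.553], [0.0, 368.334, 237.464], [0.0, 0.0, 1.0]], 'hand_eye': [[0.0, -0.965, -0.263, 67.116], [1.0, 0.001, -0.001, 0.317], [0.001, -0.263, 0.965, -144.007], [0.0, 0.0, 0.0, 1.0]]}
```

View pics/scene0.png

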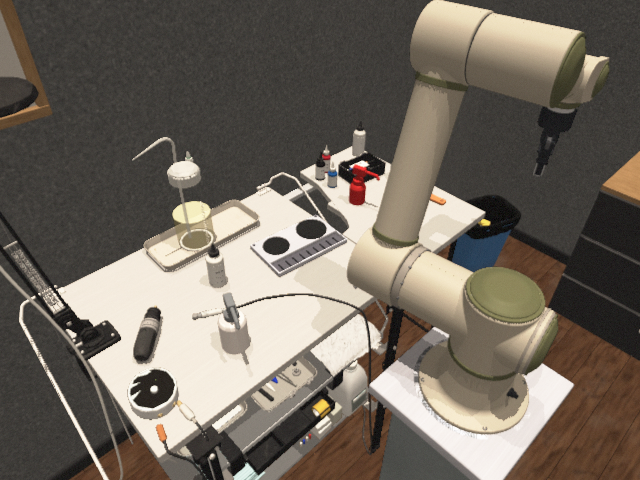

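View pics/top0.png

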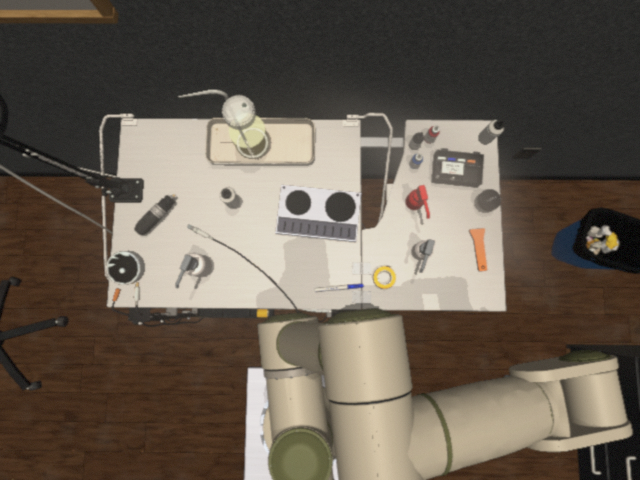

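View pics/wrist0.png

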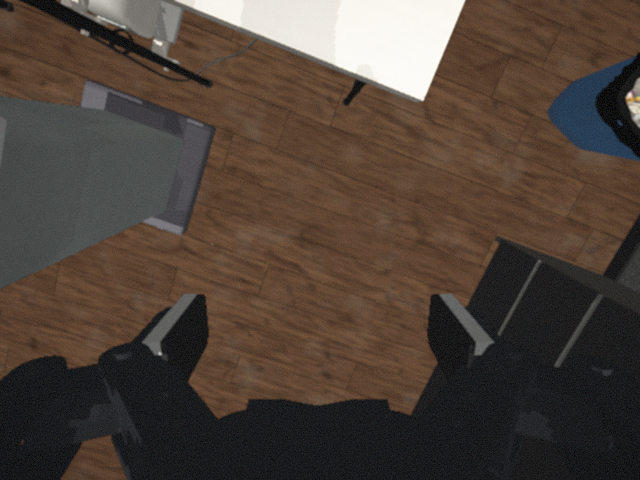

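```bash
python3 - <<'E'
import cv2
t=cv2.imread("pics/top0.png")
cv2.imwrite("pics/t1.png",cv2.resize(t[170:320,100:300],None,fx=4,fy=4,interpolation=cv2.INTER_CUBIC))
cv2.imwrite("pics/t2.png",cv2.resize(t[170:310,265:465],None,fx=4,fy=4,interpolation=cv2.INTER_CUBIC))
s=cv2.imread("pics/scene0.png")
cv2.imwrite("pics/s1.png",cv2.resize(s[130:370,130:390],None,fx=2.5,fy=2.5,interpolation=cv2.INTER_CUBIC))
E
```

```text
(no output)
```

View pics/t1.png

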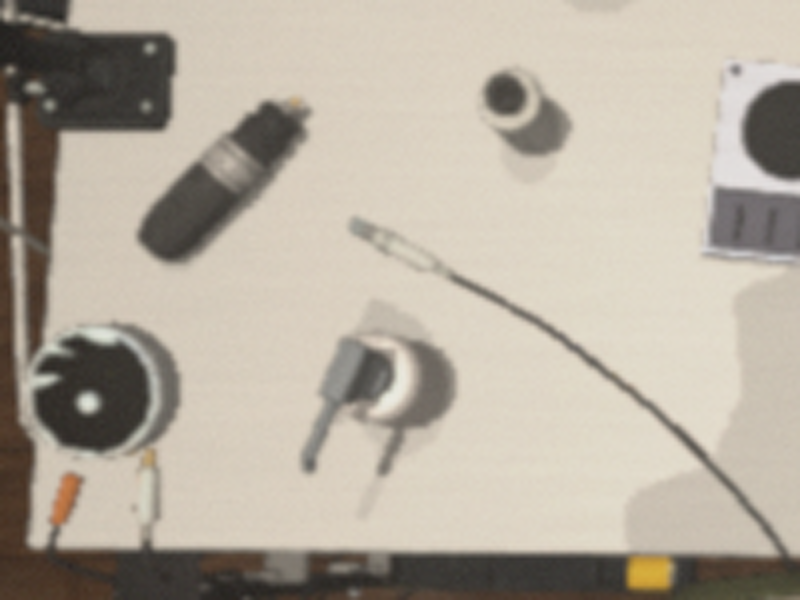

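View pics/t2.png

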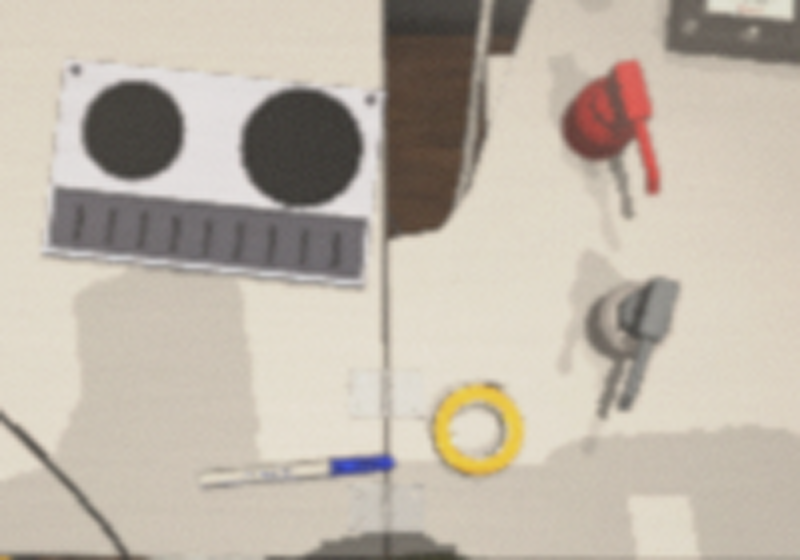

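View pics/s1.png

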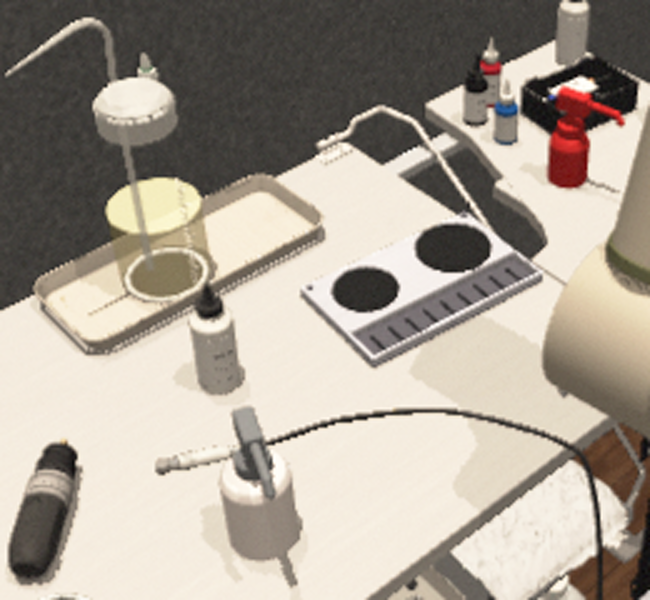

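```bash
cat > h.py <<'E'
import numpy as np,cv2,pickle
from scipy.spatial.transform import Rotation as R
def rot(q): return R.from_quat([q[1],q[2],q[3],q[0]]).as_matrix()
def cam(s,c):
    if "hand_eye" in c:
        T=np.eye(4);T[:3,:3]=rot(s["ee_rot"]);T[:3,3]=s["eef_pos"];T=T@np.array(c["hand_eye"])
        return T[:3,:3],T[:3,3],np.array(c["camera_matrix"])
    return rot(c["orientation"]),np.array(c["xyz"]),np.array(c["camera_matrix"])
def ray(C,uv):
    Rm,p,K=C;d=Rm@np.linalg.inv(K)@np.array([uv[0],uv[1],1.]);return p,d/np.linalg.norm(d)
def at(C,uv,z):
    p,d=ray(C,uv);return p+d*(z-p[2])/d[2]
def proj(C,X):
    Rm,p,K=C;x=K@(Rm.T@(np.asarray(X,float)-p));return x[:2]/x[2]
def tri(obs):
    A=np.zeros((3,3));b=np.zeros(3)
    for C,uv in obs:
        p,d=ray(C,uv);M=np.eye(3)-np.outer(d,d);A+=M;b+=M@p
    return np.linalg.solve(A,b)
def load(n): 
    s,c=pickle.load(open(f"pics/{n}.pkl","rb"));return cam(s,c)
def shoot(n,name):
    from rig import ctrl,cams
    s=ctrl.sense();c=cams.capture(name);pickle.dump((s,c),open(f"pics/{n}.pkl","wb"))
    cv2.imwrite(f"pics/{n}.png",c["pixels"][:,:,::-1]);return cam(s,c)
E
python3 - <<'E'
from h import *
T=load("top0");S=load("scene0");np.set_printoptions(precision=1,suppress=True)
t1=lambda u,v:(100+u/4,170+v/4); t2=lambda u,v:(265+u/4,170+v/4); s1=lambda u,v:(130+u/2.5,130+v/2.5)
print("tall head tri",tri([(T,t1(350,370)),(S,s1(248,420))]), "at160", at(T,t1(345,370),148),at(T,t1(365,340),148),at(T,t1(338,400),148))
print("tall spout",tri([(T,t1(308,466)),(S,s1(267,488))]),at(T,t1(308,466),129))
print("short head@124",at(T,t2(660,305),124),"spout@105",at(T,t2(627,404),105))
print("as if 148", at(T,t2(660,305),148),at(T,t2(627,404),129))
print("pads",at(T,t2(134,130),17),at(T,t2(302,147),17))
for p in [(66,60),(385,92),(365,287),(43,253)]: print("corner",at(T,t2(*p),14))
for p in [(300,97)]: print("spirit",at(T,t1(510,95),130))
print("tape",at(T,t2(478,428),19))
E
```

```text
tall head tri [425.5 295.4 144.3] at160 [424.2 296.4 148. ] [443.1 284.8 148. ] [405.4 299.8 148. ]
tall spout [365.5 322.2 132.3] [364.8 322.4 129. ]
short head@124 [ 473.  -318.9  124. ] spout@105 [ 410.9 -300.5  105. ]
as if 148 [ 469.9 -313.1  148. ] [ 409.2 -295.2  129. ]
pads [608.7  24.7  17. ] [597.2 -94.5  17. ]
corner [660.2  74.4  14. ]
corner [ 638.2 -153.7   14. ]
corner [ 497.8 -139.    14. ]
corner [520.3  87.8  14. ]
spirit [605.5 203.5 130. ]
tape [ 399.5 -216.3   19. ]
```

```bash
cat > go.py <<'E'
import sys
from h import *
from rig import ctrl
np.set_printoptions(precision=4,suppress=True)
s=ctrl.sense();M=rot(s["ee_rot"]);p=np.array(s["eef_pos"]);yaw=np.degrees(np.arctan2(M[1,0],M[0,0]))
print("t",s["time_s"],"p",p,"yaw",round(yaw,2),"tilt",M[:,2],"w",s["grip_width"],"F",np.array(s["force"]),"q",np.array(s["joints"]))
for a in sys.argv[1:]:
    g=[float(v) for v in a.split(",")]
    print(a,"dp",M.T@(np.array(g[:3])-p)/200,"twist",round(-((g[3]-yaw+180)%360-180)/90,4))
E
python3 go.py 330,-420,250,0 400,-320,250,-17
```

```text
t 0.15 p [ 181.8468 -492.3021  230.8788] yaw 20.27 tilt [-0.0001  0.0009 -1.    ] w 0.998519641404506 F [-0.288   0.6104  0.4149] q [-1.4404  0.3133  1.4983 -0.      1.331  -0.2234]
330,-420,250,0 dp [ 0.8202 -0.0826 -0.0954] twist 0.2252
400,-320,250,-17 dp [ 1.3217 -0.4303 -0.095 ] twist 0.4141
```

Call:
{"api": "drive_tool", "payload": {"gripper": [1,1,1,1,1,1], "dp": [[1,-0.34,-0.1],[1,-0.34,-0.1],[1,-0.34,-0.1],[1,-0.34,-0.1],[1,-0.34,-0.1],[1,-0.34,-0.1]], "twist": [0.1,0.2,0.3,0.414,0.414,0.414]}}

```text
time_s: 0.75
eef_pos: [348.2, -357.2, 251.6]
ee_rot: [-0.0, 0.989, -0.147, 0.0]
force: [0.7, 0.1, -0.3]
grip_width: 1.0
```

```bash
python3 -c "
from h import *
shoot('w1','wrist')"; python3 go.py 410,-270,250,-17 480,-290,250,-17
```

```text
t 0.8 p [ 346.8597 -358.4425  251.3149] yaw -16.8 tilt [-0.     -0.0001 -1.    ] w 0.9980418166110948 F [-0.8366 -0.6595 -1.2096] q [-1.0371  0.2401  1.5406 -0.      1.3608  0.8269]
410,-270,250,-17 dp [ 0.1744 -0.5146  0.0065] twist 0.0022
480,-290,250,-17 dp [ 0.5384 -0.52    0.0065] twist 0.0022
```

View pics/w1.png

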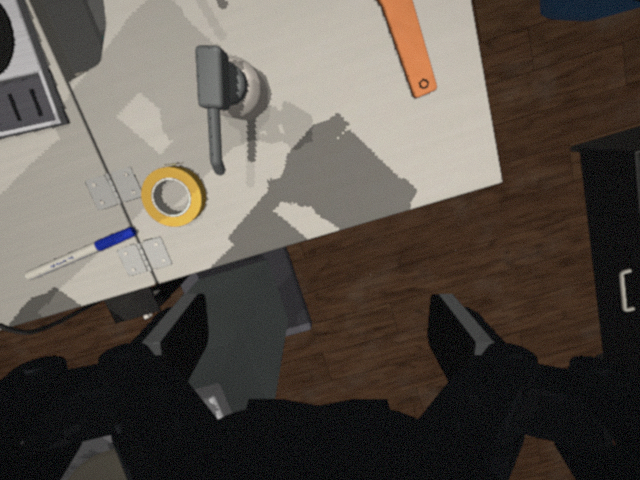

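The grey bottle's head is at about (211,76), its spout tip at (219,168); the tape roll is at (172,196) and the stand is at the left edge. I take a second view, moving toward the bottle.

Call:
{"api": "drive_tool", "payload": {"gripper": [1,1,1,1,1], "dp": [[0.35,-0.45,0],[0.35,-0.45,0],[0.35,-0.45,0],[0.35,-0.45,0],[0.35,-0.45,0]], "twist": [0,0,0,0,0]}}

```text
time_s: 1.3
eef_pos: [438.2, -294.8, 251.0]
ee_rot: [0.0, 0.989, -0.148, -0.0]
force: [-0.3, 0.2, -1.2]
grip_width: 0.998
```

```bash
python3 -c "
from h import *
shoot('w2','wrist')"; python3 go.py 540,-60,250,-5.5
```

```text
t 1.35 p [ 438.0582 -294.9616  251.1301] yaw -17.06 tilt [-0.0006 -0.     -1.    ] w 0.9990321910659453 F [1.3649 0.2535 0.4311] q [-0.8144  0.3062  1.4546 -0.0005  1.3812  1.0541]
540,-60,250,-5.5 dp [ 0.1427 -1.2726  0.0053] twist -0.1284
```

View pics/w2.png

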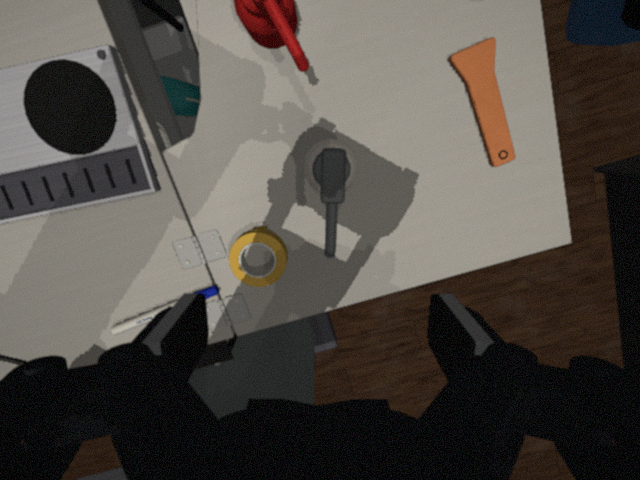

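```bash
python3 - <<'E'
import cv2
a=cv2.imread("pics/w1.png")[20:190,150:310];b=cv2.imread("pics/w2.png")[120:290,250:410]
f=lambda i:cv2.resize(cv2.convertScaleAbs(i,alpha=1.5,beta=10),None,fx=2.5*2*.5,fy=2.5,interpolation=cv2.INTER_CUBIC)
cv2.imwrite("pics/c12.png",cv2.hconcat([f(a),f(b)]))
E
```

```text
(no output)
```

View pics/c12.png

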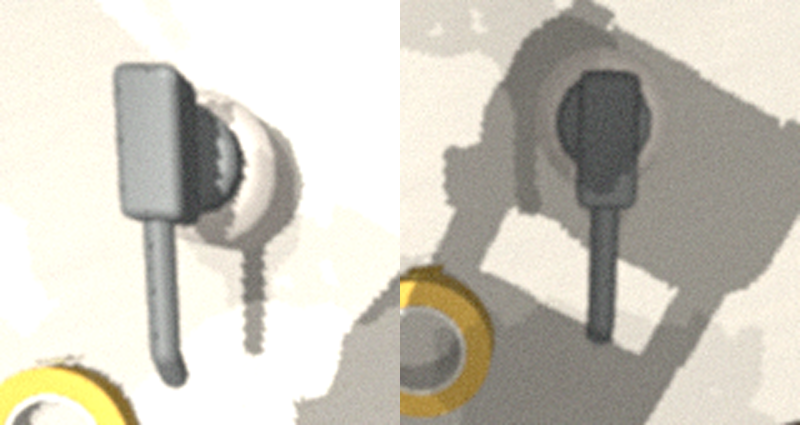

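```bash
python3 - <<'E'
from h import *
np.set_printoptions(precision=1,suppress=True)
A=load("w1");B=load("w2");T=load("top0")
f=lambda u,v:(150+u/2.5,20+v/2.5); g=lambda u,v:(250+u/2.5,120+v/2.5)
P=[]
for p,q in [((115,67),(184,74)),((176,65),(239,74)),((184,218),(235,205)),((123,213),(180,205))]:
    X=tri([(A,f(*p)),(B,g(*q))]);P.append(X);print(X, at(B,g(*q),124)[:2])
P=np.array(P);print("centre",P.mean(0));
for a,b in((0,3),(1,2)): d=P[b]-P[a];print(np.degrees(np.arctan2(d[1],d[0])),np.linalg.norm(d))
sp=tri([(A,f(175,378)),(B,g(199,336))]);print("spout",sp)
print("spout at z105",at(A,f(175,378),105),at(B,g(199,336),105))
C=B
print("body base centre B",at(B,g(203,115),66))
c=P.mean(0);d=sp-c;print("dir",np.degrees(np.arctan2(d[1],d[0])),np.linalg.norm(d[:2])+2)
print(proj(T,c),proj(T,sp))
E
```

```text
[ 492.5 -315.5  122.7] [ 492.7 -315.8]
[ 488.1 -331.   122.3] [ 488.1 -330.8]
[ 451.3 -319.2  120.9] [ 452.  -319.4]
[ 456.8 -303.8  124. ] [ 456.8 -303.7]
centre [ 472.2 -317.4  122.5]
161.8041352540904 37.56484155371189
162.23505303955065 38.6657316462601
spout [ 410.  -296.4  105.4]
spout at z105 [ 410.  -296.2  105. ] [ 409.9 -296.4  105. ]
body base centre B [ 475.2 -318.5   66. ]
dir 161.33662017214732 67.64061677026592
[429.3 246.6] [420.2 271.3]
```

Short bottle confirmed: its head top triangulates to 122.5 mm (124 expected), and it is grey, so not the red decoy. Now the stand.

Call:
{"api": "drive_tool", "payload": {"gripper": [1,1,1,1,1,1], "dp": [[0.1,-1,0],[0.1,-1,0],[0.1,-1,0],[0.1,-1,0],[0.1,-1,0],[0.1,-1,0]], "twist": [-0.1,-0.13,-0.13,-0.13,-0.13,-0.13]}}

```text
time_s: 1.95
eef_pos: [516.4, -109.0, 251.3]
ee_rot: [0.0, 0.999, -0.046, -0.0]
force: [-0.3, -0.7, -0.5]
grip_width: 1.002
```

```bash
python3 -c "
from h import *
shoot('w3','wrist')"; python3 go.py 500,80,250,-5.5 350,290,250,-22
```

```text
t 2.0 p [ 516.2238 -109.7451  251.264 ] yaw -5.35 tilt [-0.0003 -0.0004 -1.    ] w 1.002175306515373 F [ 0.0725 -0.6648 -0.2302] q [-0.4314  0.3051  1.4556 -0.0005  1.3809  1.2329]
500,80,250,-5.5 dp [-0.1693 -0.937   0.006 ] twist 0.0016
350,290,250,-22 dp [-1.014  -1.9125  0.0058] twist 0.185
```

View pics/w3.png

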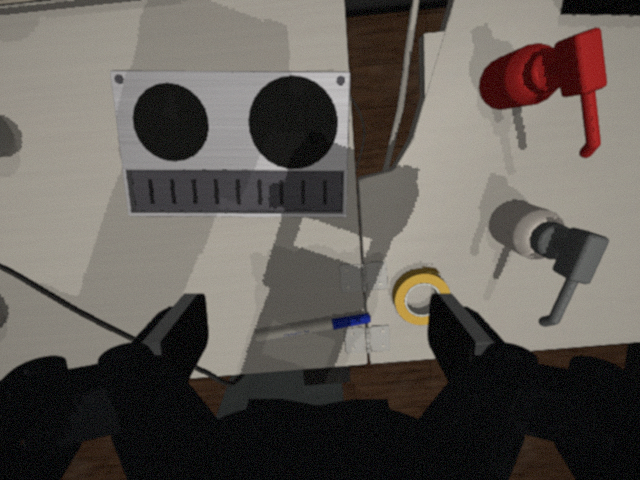

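The pads are visible: small at (171,122), large at (293,122), with the gutter toward the robot. Second view next.

Call:
{"api": "drive_tool", "payload": {"gripper": [1,1,1,1,1], "dp": [[-0.3,-0.95,0],[-0.3,-0.95,0],[-0.3,-0.95,0],[-0.3,-0.95,0],[-0.3,-0.95,0]], "twist": [0.05,0.1,0.1,0.1,0.1]}}

```text
time_s: 2.5
eef_pos: [473.3, 88.7, 251.7]
ee_rot: [-0.0, 0.992, -0.123, 0.0]
force: [0.1, -0.3, 0.3]
grip_width: 0.996
```

```bash
cat > pads.py <<'E'
from h import *
np.set_printoptions(precision=2,suppress=True)
def ell(n,seed):
    im=cv2.cvtColor(cv2.imread(f"pics/{n}.png"),cv2.COLOR_BGR2GRAY);im=cv2.GaussianBlur(im,(3,3),0)
    _,b=cv2.threshold(im,SH[n],255,cv2.THRESH_BINARY_INV)
    l,lab=cv2.connectedComponents(b);m=(lab==lab[seed[1],seed[0]]).astype(np.uint8)
    c=max(cv2.findContours(m,0,cv2.CHAIN_APPROX_NONE)[0],key=len);return cv2.fitEllipse(cv2.convexHull(c)),m.sum()
SH={"w3":60,"w4":60}
E
python3 - <<'E'
from h import *
shoot('w4','wrist')
E
python3 go.py 350,290,250,-22
```

```text
t 2.55 p [474.1205  86.4745 251.5558] yaw -14.22 tilt [ 0.0005 -0.0003 -1.    ] w 0.9987946453639635 F [-0.2796 -0.5752  0.6348] q [-0.0632  0.202   1.5878 -0.0003  1.3513  1.7558]
350,290,250,-22 dp [-0.8515 -0.8341  0.0072] twist 0.0865
```

View pics/w4.png

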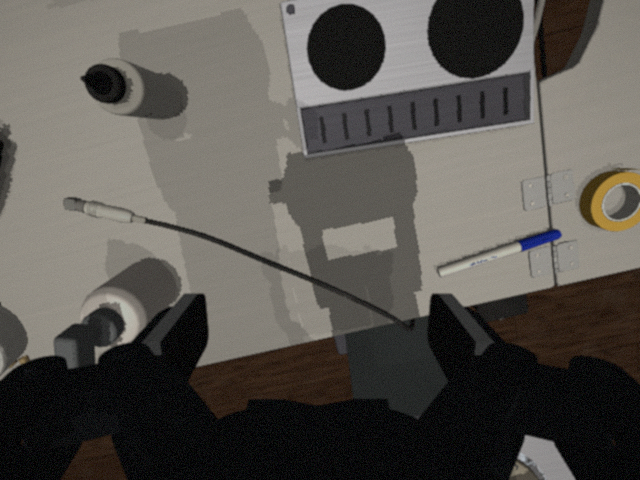

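```bash
python3 - <<'E'
from pads import *
A=load("w3");B=load("w4");T=load("top0")
res={}
for nm,a,b in [("small",(171,122),(345,47)),("large",(293,122),(475,35))]:
    ea,na=ell("w3",a);eb,nb=ell("w4",b);print(nm,ea,na,eb,nb)
    X=tri([(A,ea[0]),(B,eb[0])]);print(X,at(A,ea[0],17),at(B,eb[0],17));res[nm]=at(A,ea[0],17)
d=res["small"]-res["large"];print(np.linalg.norm(d),"stand yaw",np.degrees(np.arctan2(-d[0],d[1])))
# gutter rim line front corners in w3
for uv in [(113,72),(350,71),(345,214),(131,215)]:print(at(A,uv,14))
p,q=at(A,(345,214),14),at(A,(131,215),14);d=q-p;print(np.degrees(np.arctan2(-d[0],d[1])),np.linalg.norm(d))
E
```

```text
small ((170.3245849609375, 121.63617706298828), (70.9320297241211, 79.52677154541016), 143.72523498535156) 4445 ((345.8847961425781, 46.60784912109375), (76.42721557617188, 84.7096176147461), 5.670002460479736) 5104
[610.83  27.21  17.31] [610.81  27.32  17.  ] [610.93  27.18  17.  ]
large ((292.7576599121094, 122.12200164794922), (86.8564224243164, 92.15509796142578), 166.12969970703125) 6299 ((475.1974182128906, 24.89109230041504), (91.3519058227539, 106.92816925048828), 25.798564910888672) 6127
[599.46 -92.16  17.37] [599.4  -92.15  17.  ] [599.59 -92.3   17.  ]
120.01215725472566 stand yaw -5.456987186728999
[660.69  74.1   14.  ]
[ 640.89 -151.5    14.  ]
[ 502.49 -136.76   14.  ]
[522.06  88.23  14.  ]
-4.971318611664923 225.83131114270122
```

Call:
{"api": "drive_tool", "payload": {"gripper": [1,1,1,1,1,1], "dp": [[-0.8,-0.65,0],[-0.8,-0.65,0],[-0.8,-0.65,0],[-0.8,-0.65,0],[-0.8,-0.65,0],[-0.8,-0.65,0]], "twist": [0.05,0.09,0.09,0.09,0.09,0.09]}}

```text
time_s: 3.15
eef_pos: [352.2, 250.9, 251.4]
ee_rot: [0.0, 0.981, -0.194, 0.0]
force: [1.0, -0.2, -0.9]
grip_width: 1.0
```

```bash
python3 -c "
from h import *
shoot('w5','wrist')"; python3 go.py 370,300,250,-22
```

```text
t 3.2 p [352.7064 250.436  251.3171] yaw -22.49 tilt [ 0.0004 -0.0004 -1.    ] w 0.9972889162774947 F [0.0318 0.5107 0.323 ] q [ 0.3456  0.0903  1.719  -0.0006  1.3321  2.309 ]
370,300,250,-22 dp [-0.0149 -0.262   0.0065] twist -0.0055
```

View pics/w5.png

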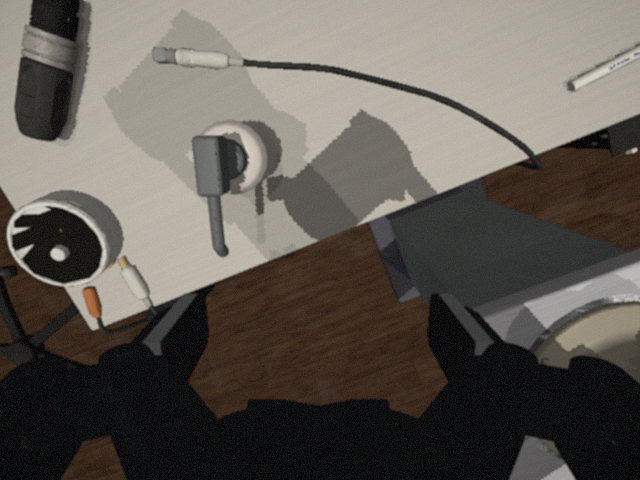

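The tall bottle is in view: head (208,166), spout tip (222,250). One more view, nearer overhead.

Call:
{"api": "drive_tool", "payload": {"gripper": [1,1,1,1], "dp": [[0,-0.35,0],[0,-0.35,0],[0,-0.35,0],[0,-0.35,0]], "twist": [0,0,0,0]}}

```text
time_s: 3.6
eef_pos: [379.4, 314.9, 250.8]
ee_rot: [0.0, 0.981, -0.195, -0.0]
force: [-0.0, -0.5, -0.0]
grip_width: 0.999
```

```bash
python3 - <<'E'
from h import *
shoot('w6','wrist')
a=cv2.imread("pics/w5.png")[110:280,160:320];b=cv2.imread("pics/w6.png")[110:280,240:400]
f=lambda i:cv2.resize(cv2.convertScaleAbs(i,alpha=1.5,beta=10),None,fx=2.5,fy=2.5,interpolation=cv2.INTER_CUBIC)
cv2.imwrite("pics/c56.png",cv2.hconcat([f(a),f(b)]))
E
python3 go.py
```

```text
t 3.65 p [379.0944 314.8668 251.0637] yaw -22.53 tilt [-0.0004 -0.0006 -1.    ] w 1.0065730353639568 F [-1.1258 -0.1649 -0.6835] q [ 0.4551  0.2274  1.5575 -0.0004  1.3574  2.4191]
```

View pics/c56.png

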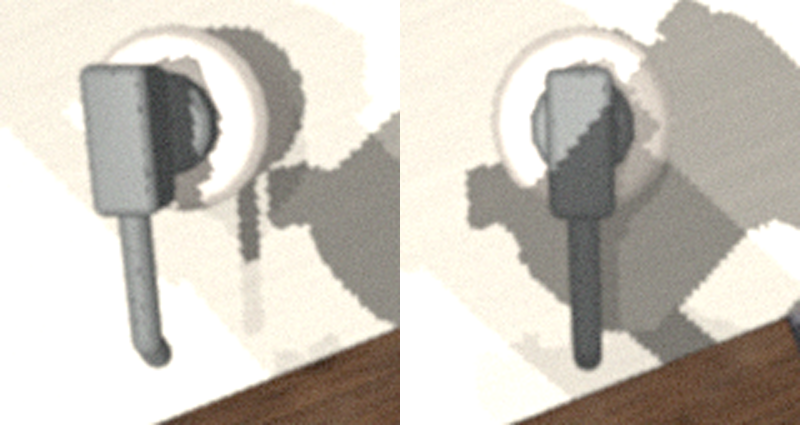

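```bash
python3 - <<'E'
from h import *
np.set_printoptions(precision=1,suppress=True)
A=load("w5");B=load("w6")
f=lambda u,v:(160+u/2.5,110+v/2.5); g=lambda u,v:(240+u/2.5,110+v/2.5)
P=[]
for p,q in [((82,67),(147,71)),((142,67),(212,71)),((153,212),(212,217)),((97,214),(149,217))]:
    X=tri([(A,f(*p)),(B,g(*q))]);P.append(X);print(X, at(B,g(*q),148)[:2])
P=np.array(P);c=P.mean(0);print("centre",c);
for a,b in((0,3),(1,2)): d=P[b]-P[a];print(np.degrees(np.arctan2(d[1],d[0])),np.linalg.norm(d))
sp=tri([(A,f(158,352)),(B,g(187,360))]);print("spout",sp)
d=sp-c;print("dir",np.degrees(np.arctan2(d[1],d[0])),np.linalg.norm(d[:2])+2)
print("body centre (shoulder)",at(B,g(184,118),88))
E
python3 go.py 422,298,200,-23 422,298,118,-23
```

```text
[445.4 301.  146. ] [445.2 300.9]
[438.9 285.4 150.5] [438.8 285.4]
[404.1 299.6 150.1] [403.6 299.7]
[409.5 315.9 143.4] [410.1 315.4]
centre [424.5 300.4 147.5]
157.3552654379129 38.9559409091323
157.80811841238986 37.57636169362704
spout [364.  323.6 129.3]
dir 159.03167546536645 66.76840134064584
body centre (shoulder) [427.9 298.4  88. ]
t 3.65 p [379.0944 314.8668 251.0637] yaw -22.53 tilt [-0.0004 -0.0006 -1.    ] w 1.0065730353639568 F [-1.1258 -0.1649 -0.6835] q [ 0.4551  0.2274  1.5575 -0.0004  1.3574  2.4191]
422,298,200,-23 dp [ 0.2305 -0.0045  0.2553] twist 0.0053
422,298,118,-23 dp [ 0.2306 -0.0048  0.6653] twist 0.0053
```

Call:
{"api": "drive_tool", "payload": {"gripper": [0.5,0.5,0.5,0.5,0.5,0.5,0.5,0.5,0.5], "dp": [[0.235,-0.02,0.1],[0.235,-0.02,0.25],[0.235,-0.02,0.35],[0.235,-0.02,0.45],[0.235,-0.02,0.53],[0.235,-0.02,0.6],[0.235,-0.02,0.66],[0.235,-0.02,0.66],[0.235,-0.02,0.66]], "twist": [-0.005,-0.005,-0.005,-0.005,-0.005,-0.005,-0.005,-0.005,-0.005]}}

```text
time_s: 4.55
eef_pos: [423.6, 301.9, 119.8]
ee_rot: [-0.0, 0.982, -0.191, 0.0]
force: [-0.6, 0.1, 0.2]
grip_width: 0.498
```

```bash
python3 -c "
from h import *
shoot('w7','wrist')"; python3 go.py 424.5,300.4,119,-22
```

```text
t 4.6 p [423.6622 302.1629 120.0797] yaw -21.97 tilt [ 0.0012  0.0005 -1.    ] w 0.5002843390182765 F [ 0.1256  0.1659 -0.265 ] q [ 0.3942  0.4182  1.6592 -0.      1.0629  2.3483]
424.5,300.4,119,-22 dp [0.0072 0.0066 0.0054] twist 0.0004
```

View pics/w7.png

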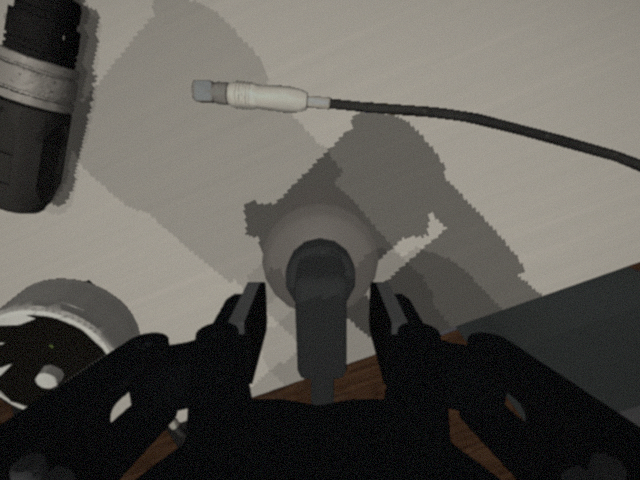

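The head sits centred between the fingers, and the bottle is still upright. Closing.

Call:
{"api": "drive_tool", "payload": {"gripper": [0.5,0,0,0,0,0,0,0], "dp": [[0.005,0.006,0.005],[0.005,0.006,0.005],[0.005,0.006,0.005],[0.005,0.006,0.005],[0.005,0.006,0.005],[0.005,0.006,0.005],[0.005,0.006,0.005],[0.005,0.006,0.005]], "twist": [0,0,0,0,0,0,0,0], "newtons": 40}}

```text
time_s: 5.4
eef_pos: [423.9, 300.9, 118.7]
ee_rot: [-0.0, 0.982, -0.19, 0.0]
force: [-0.0, -1.0, 5.8]
grip_width: 0.203
```

```bash
python3 go.py
```

```text
t 5.4 p [423.8557 300.9094 118.6641] yaw -21.93 tilt [ 0.0006  0.0001 -1.    ] w 0.20256958997606103 F [-0.0152 -0.9755  5.8179] q [ 0.3918  0.4193  1.6619 -0.0001  1.0598  2.3455]
```

Call:
{"api": "drive_tool", "payload": {"gripper": [0,0,0,0,0,0,0,0], "dp": [[0,0,-0.03],[0,0,-0.08],[0,0,-0.15],[0,0,-0.25],[0,0,-0.35],[0,0,-0.45],[0,0,-0.45],[0,0,-0.45]], "twist": [0,0,0,0,0,0,0,0]}}

```text
time_s: 6.2
eef_pos: [423.4, 300.8, 207.9]
ee_rot: [0.0, 0.982, -0.19, -0.0]
force: [-1.0, -1.0, -3.3]
grip_width: 0.205
```

```bash
python3 -c "
from h import *
shoot('w8','wrist');shoot('s8','scene')"; python3 go.py 500,110,210,-5.5 597.5,-92,210,-5.5 597.5,-92,210,-5.5
```

```text
t 6.3 p [423.1339 300.6518 207.1092] yaw -21.94 tilt [-0.002  -0.0008 -1.    ] w 0.20592355757484598 F [-0.1054  0.1929 -3.7726] q [0.3918 0.321  1.5515 0.     1.2713 2.3455]
500,110,210,-5.5 dp [ 0.7126  0.7406 -0.0144] twist -0.1827
597.5,-92,210,-5.5 dp [ 1.5422  1.4954 -0.0146] twist -0.1827
597.5,-92,210,-5.5 dp [ 1.5422  1.4954 -0.0146] twist -0.1827
```

View pics/w8.png

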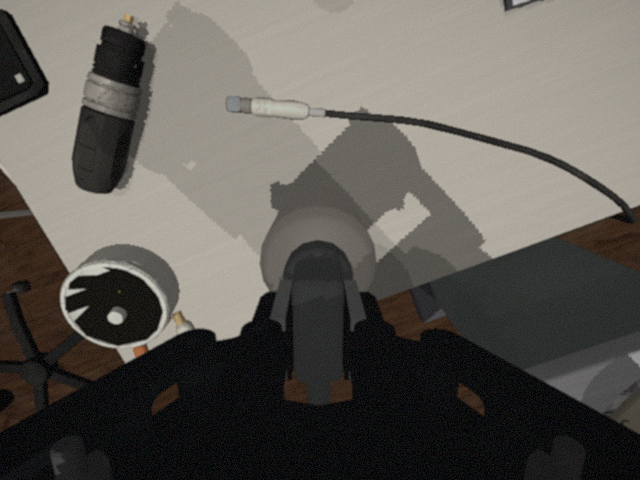

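View pics/s8.png

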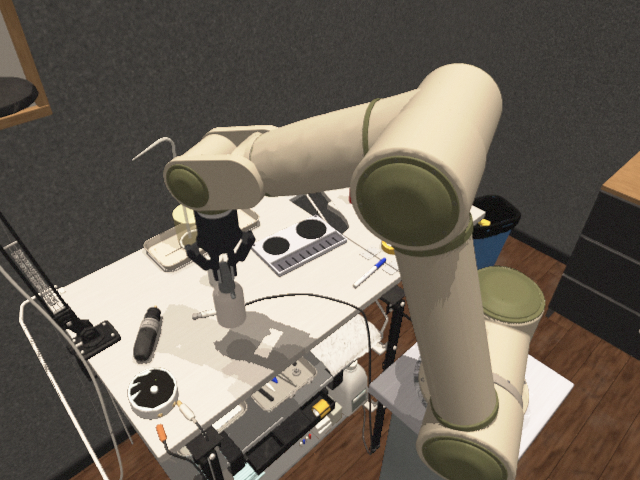

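Call:
{"api": "drive_tool", "payload": {"gripper": [0,0,0,0,0,0,0,0,0,0], "dp": [[0.06,0.06,0],[0.16,0.16,0],[0.28,0.28,-0.02],[0.4,0.4,-0.02],[0.52,0.52,-0.02],[0.64,0.64,-0.02],[0.76,0.76,-0.02],[0.86,0.86,-0.02],[0.92,0.92,-0.02],[0.95,0.95,-0.02]], "twist": [-0.02,-0.04,-0.06,-0.08,-0.1,-0.12,-0.14,-0.16,-0.18,-0.183]}}

```text
time_s: 7.3
eef_pos: [529.0, 52.3, 211.1]
ee_rot: [-0.0, 0.999, -0.048, -0.001]
force: [-0.6, 0.8, -3.3]
grip_width: 0.209
```

```bash
python3 go.py 596.6,-91.9,210,-5.45
```

```text
t 7.3 p [528.9768  52.3281 211.1234] yaw -5.53 tilt [-0.002   0.0002 -1.    ] w 0.20933023842387885 F [-0.5822  0.7899 -3.3036] q [-0.1219  0.3445  1.5081 -0.0001  1.2911  1.5455]
596.6,-91.9,210,-5.45 dp [0.4061 0.6852 0.0048] twist -0.0009
```

Call:
{"api": "drive_tool", "payload": {"gripper": [0,0,0,0,0,0,0,0,0,0], "dp": [[0.04,0.06,0],[0.1,0.16,0],[0.16,0.27,0],[0.22,0.38,0],[0.28,0.48,0],[0.33,0.57,0],[0.37,0.63,0],[0.4,0.68,0],[0.4,0.68,0],[0.4,0.68,0]], "twist": [0,0,0,0,0,0,0,0,0,0]}}

```text
time_s: 8.3
eef_pos: [595.5, -88.8, 212.1]
ee_rot: [-0.0, 0.999, -0.048, -0.0]
force: [0.4, -0.3, -4.0]
grip_width: 0.204
```

```bash
python3 go.py 596.6,-91.9,150,-5.45 596.6,-91.9,136,-5.45;  python3 -c "
from h import *
shoot('w9','wrist');shoot('s9','scene')"
```

```text
t 8.3 p [595.4553 -88.7678 212.1429] yaw -5.45 tilt [-0.0005  0.0005 -1.    ] w 0.2036594832468344 F [ 0.4018 -0.2638 -3.9561] q [-0.3425  0.4981  1.2785  0.0003  1.3656  1.3234]
596.6,-91.9,150,-5.45 dp [0.0073 0.0152 0.3107] twist -0.0
596.6,-91.9,136,-5.45 dp [0.0074 0.0152 0.3807] twist -0.0
```

View pics/w9.png

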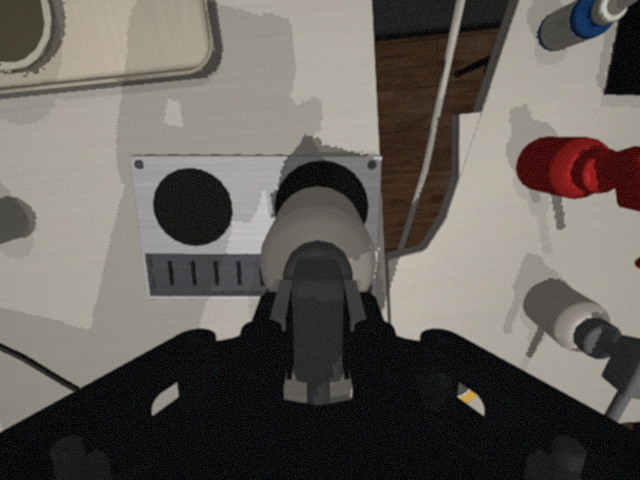

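View pics/s9.png

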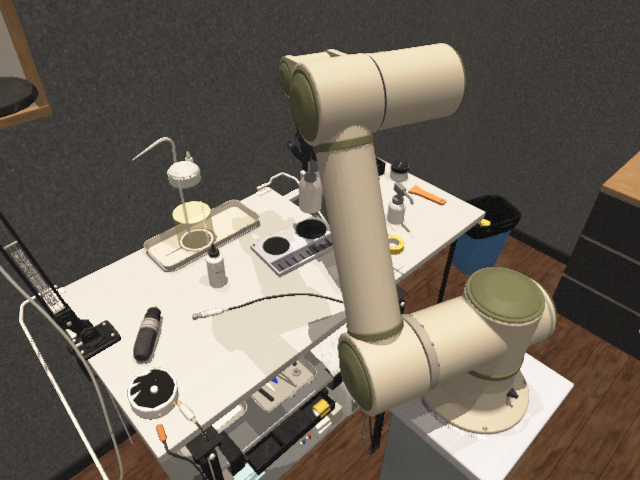

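Call:
{"api": "drive_tool", "payload": {"gripper": [0,0,0,0,0,0,0,0,0], "dp": [[0.007,0.015,0.05],[0.007,0.015,0.12],[0.007,0.015,0.2],[0.007,0.015,0.26],[0.007,0.015,0.3],[0.007,0.015,0.33],[0.007,0.015,0.35],[0.007,0.015,0.35],[0.007,0.015,0.35]], "twist": [0,0,0,0,0,0,0,0,0]}}

```text
time_s: 9.3
eef_pos: [596.9, -92.6, 142.7]
ee_rot: [0.0, 0.999, -0.048, 0.0]
force: [-0.6, 0.3, -3.6]
grip_width: 0.202
```

```bash
python3 go.py 596.6,-91.9,136,-5.45
```

```text
t 9.3 p [596.9119 -92.5619 142.7053] yaw -5.47 tilt [ 0.0007 -0.0002 -1.    ] w 0.20213119426662568 F [-0.5932  0.3388 -3.6286] q [-0.3476  0.5609  1.3654  0.      1.2145  1.3187]
596.6,-91.9,136,-5.45 dp [-0.0019 -0.0032  0.0335] twist -0.0002
```

Call:
{"api": "drive_tool", "payload": {"gripper": [0,0,0,0,0], "dp": [[0,-0.002,0.01],[0,-0.002,0.02],[0,-0.002,0.028],[0,-0.002,0.034],[0,-0.002,0.034]], "twist": [0,0,0,0,0]}}

```text
time_s: 9.8
eef_pos: [596.9, -92.1, 135.8]
ee_rot: [0.0, 0.999, -0.048, 0.0]
force: [-0.3, 0.1, -1.4]
grip_width: 0.203
```

```bash
python3 go.py 596.6,-91.9,135,-5.45
```

```text
t 9.8 p [596.8747 -92.1243 135.7626] yaw -5.47 tilt [ 0.0005 -0.0002 -1.    ] w 0.20259527364733235 F [-0.2875  0.0837 -1.449 ] q [-0.3469  0.5679  1.3733  0.      1.1999  1.3193]
596.6,-91.9,135,-5.45 dp [-0.0015 -0.001   0.0038] twist -0.0002
```

Call:
{"api": "drive_tool", "payload": {"gripper": [0,0,0], "dp": [[0,0,0.004],[0,0,0.006],[0,0,0.006]], "twist": [0,0,0]}}

```text
time_s: 10.1
eef_pos: [597.1, -92.2, 135.8]
ee_rot: [0.0, 0.999, -0.048, 0.001]
force: [-1.9, 1.8, 8.3]
grip_width: 0.203
```

```bash
python3 go.py
```

```text
t 10.1 p [597.0956 -92.1958 135.768 ] yaw -5.46 tilt [ 0.0016 -0.0006 -1.    ] w 0.20278593329644085 F [-1.9037  1.8323  8.2932] q [-0.3469  0.5678  1.3735 -0.      1.1986  1.3193]
```

Seated on the pad (8 N). I open slowly, then look.

Call:
{"api": "drive_tool", "payload": {"gripper": [0.24,0.3,0.4,0.5,0.5,0.5], "dp": [[0,0,0],[0,0,0],[0,0,0],[0,0,0],[0,0,0],[0,0,0]], "twist": [0,0,0,0,0,0]}}

```text
time_s: 10.7
eef_pos: [596.7, -92.1, 134.3]
ee_rot: [-0.0, 0.999, -0.048, -0.0]
force: [-0.9, 0.3, 0.0]
grip_width: 0.502
```

```bash
python3 go.py;python3 -c "
from h import *
shoot('w10','wrist')"
```

```text
t 10.7 p [596.748  -92.1016 134.2595] yaw -5.47 tilt [-0.  0. -1.] w 0.5018316882328187 F [-0.9003  0.2583  0.0156] q [-0.347   0.5695  1.3749 -0.      1.1973  1.3193]
```

View pics/w10.png

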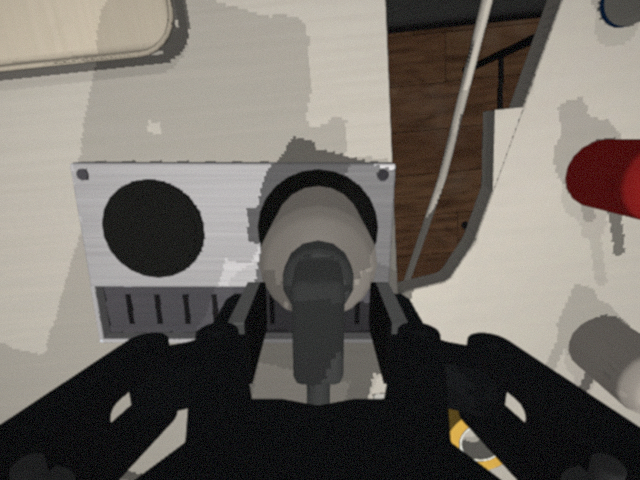

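Call:
{"api": "drive_tool", "payload": {"gripper": [0.5,0.5,0.5,0.5,0.5,0.5], "dp": [[0,0,-0.1],[0,0,-0.25],[0,0,-0.45],[0,0,-0.6],[0,0,-0.6],[0,0,-0.6]], "twist": [0,0,0,0,0,0]}}

```text
time_s: 11.35
eef_pos: [596.7, -92.1, 254.2]
ee_rot: [0.0, 0.999, -0.048, 0.0]
force: [0.3, 0.1, -0.2]
grip_width: 0.5
```

```bash
python3 -c "
from h import *
shoot('w11','wrist');shoot('s11','scene');shoot('t11','top')"; python3 go.py 472.2,-317.4,250,-18
```

```text
t 11.5 p [596.3347 -91.9647 252.7966] yaw -5.47 tilt [-0.0025  0.0009 -1.    ] w 0.49878845861236676 F [-0.1569  0.4283  0.5832] q [-0.347   0.4783  1.2036 -0.      1.4623  1.3193]
472.2,-317.4,250,-18 dp [-0.5103  1.1812  0.0145] twist 0.1392
```

View pics/w11.png

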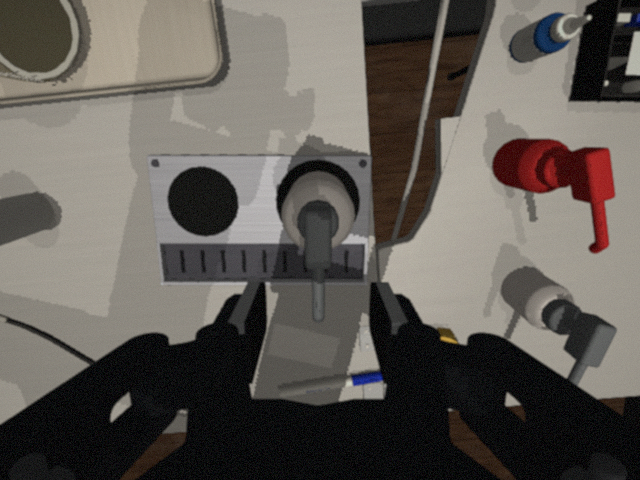

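View pics/s11.png

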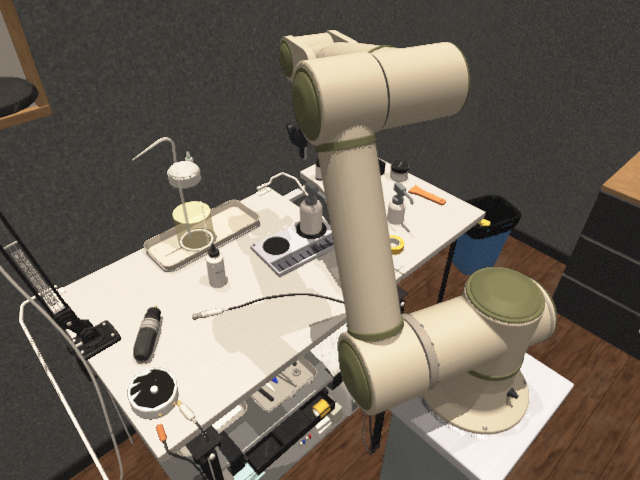

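The tall bottle stands upright on the large pad, spout over the gutter. On to the short bottle.

Call:
{"api": "drive_tool", "payload": {"gripper": [0.5,0.5,0.5,0.5,0.5,0.5], "dp": [[-0.1,0.22,0],[-0.2,0.45,0],[-0.3,0.7,0],[-0.4,0.9,0],[-0.45,1,0],[-0.45,1,0]], "twist": [0.05,0.1,0.139,0.139,0.139,0.139]}}

```text
time_s: 12.1
eef_pos: [486.4, -284.8, 253.2]
ee_rot: [-0.0, 0.987, -0.158, -0.001]
force: [0.0, 1.1, -0.4]
grip_width: 0.503
```

```bash
python3 -c "
from h import *
shoot('w12','wrist')"; python3 go.py 472.2,-317.4,95,-18
```

```text
t 12.15 p [ 487.4417 -283.2235  253.3855] yaw -18.11 tilt [-0.0011  0.0013 -1.    ] w 0.5007859712836965 F [-0.3347  0.9739  0.1371] q [-0.7342  0.3858  1.3383  0.0002  1.4192  1.1526]
472.2,-317.4,95,-18 dp [-0.0181  0.1868  0.7918] twist -0.0012
```

View pics/w12.png

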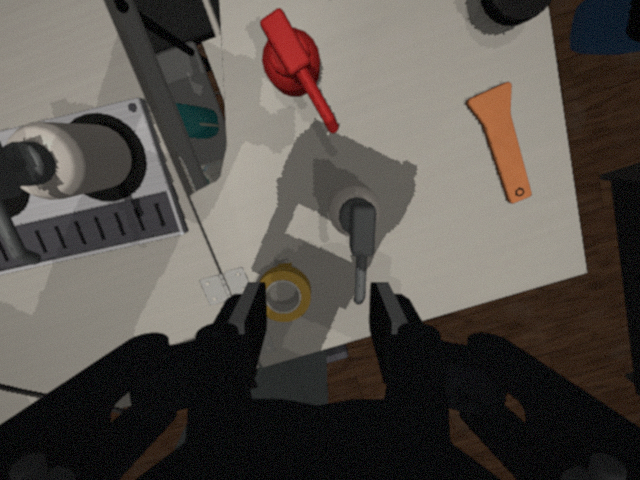

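Call:
{"api": "drive_tool", "payload": {"gripper": [0.5,0.5,0.5,0.5,0.5,0.5,0.5,0.5,0.5,0.5], "dp": [[-0.018,0.18,0.05],[-0.018,0.187,0.2],[-0.018,0.187,0.35],[-0.018,0.187,0.47],[-0.018,0.187,0.58],[-0.018,0.187,0.67],[-0.018,0.187,0.74],[-0.018,0.187,0.79],[-0.018,0.187,0.79],[-0.018,0.187,0.79]], "twist": [0,0,0,0,0,0,0,0,0,0]}}

```text
time_s: 13.15
eef_pos: [473.6, -316.7, 96.6]
ee_rot: [0.0, 0.988, -0.156, 0.0]
force: [0.3, 0.1, 0.3]
grip_width: 0.499
```

```bash
python3 -c "
from h import *
shoot('w13','wrist')"; python3 go.py 472.2,-317.4,95,-18
```

```text
t 13.2 p [ 473.6143 -316.9966   96.9755] yaw -17.95 tilt [ 0.0008 -0.0008 -1.    ] w 0.5003049160799092 F [ 0.9224 -0.0806 -0.2266] q [-0.7954  0.5443  1.5255  0.      1.0706  1.0887]
472.2,-317.4,95,-18 dp [-0.0061  0.0041  0.0099] twist 0.0006
```

View pics/w13.png

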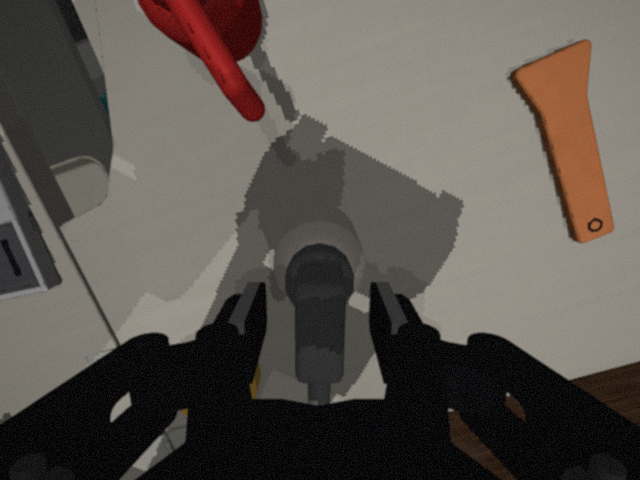

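Head centred again; closing.

Call:
{"api": "drive_tool", "payload": {"gripper": [0.5,0,0,0,0,0,0,0], "dp": [[-0.003,0.003,0.007],[-0.003,0.003,0.007],[-0.003,0.003,0.007],[-0.003,0.003,0.007],[-0.003,0.003,0.007],[-0.003,0.003,0.007],[-0.003,0.003,0.007],[-0.003,0.003,0.007]], "twist": [0,0,0,0,0,0,0,0], "newtons": 40}}

```text
time_s: 14.0
eef_pos: [472.5, -317.6, 95.2]
ee_rot: [0.0, 0.988, -0.156, 0.0]
force: [-0.3, 0.9, 4.7]
grip_width: 0.204
```

```bash
python3 go.py
```

```text
t 14.0 p [ 472.532  -317.5635   95.2459] yaw -17.98 tilt [ 0.0005 -0.0004 -1.    ] w 0.20440318408781147 F [-0.315   0.9242  4.7277] q [-0.7975  0.5457  1.5285  0.0001  1.0667  1.0871]
```

Call:
{"api": "drive_tool", "payload": {"gripper": [0,0,0,0,0,0,0,0,0], "dp": [[0,0,-0.03],[0,0,-0.08],[0,0,-0.15],[0,0,-0.25],[0,0,-0.37],[0,0,-0.5],[0,0,-0.6],[0,0,-0.65],[0,0,-0.65]], "twist": [0,0,0,0,0,0,0,0,0]}}

```text
time_s: 14.9
eef_pos: [472.6, -317.7, 226.0]
ee_rot: [0.001, 0.988, -0.156, 0.001]
force: [0.4, 0.6, -2.1]
grip_width: 0.201
```

```bash
python3 go.py 460,-130,228,-12 450,27,228,-5.45;python3 -c "
from h import *
shoot('w14','wrist')"
```

```text
t 14.9 p [ 472.5595 -317.6597  225.9885] yaw -17.98 tilt [ 0.0013 -0.0014 -1.    ] w 0.20070889462916566 F [ 0.379   0.6247 -2.1455] q [-0.7975  0.4139  1.369  -0.      1.3567  1.0871]
460,-130,228,-12 dp [-0.3493 -0.8731 -0.0115] twist -0.0664
450,27,228,-5.45 dp [-0.6391 -1.6043 -0.0126] twist -0.1392
```

View pics/w14.png

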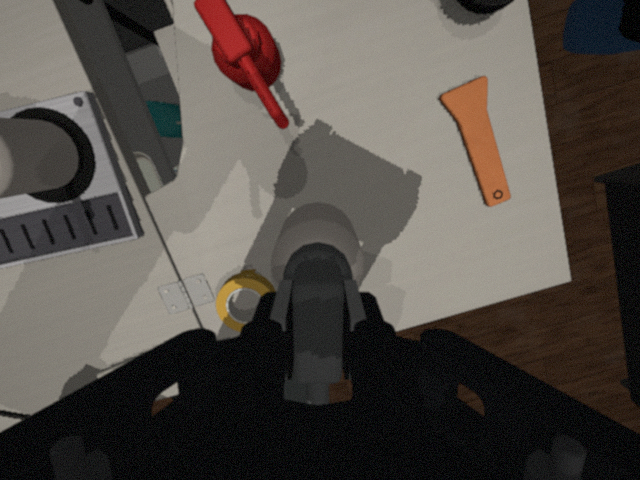

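Call:
{"api": "drive_tool", "payload": {"gripper": [0,0,0,0,0,0,0,0,0,0], "dp": [[-0.02,-0.06,0],[-0.06,-0.16,0],[-0.11,-0.28,0],[-0.16,-0.4,0],[-0.21,-0.53,0],[-0.26,-0.66,0],[-0.31,-0.78,0],[-0.35,-0.87,0],[-0.37,-0.92,0],[-0.38,-0.95,0]], "twist": [0,-0.02,-0.04,-0.06,-0.08,-0.1,-0.12,-0.13,-0.139,-0.139]}}

```text
time_s: 15.95
eef_pos: [458.4, -112.2, 224.4]
ee_rot: [-0.0, 0.999, -0.047, -0.0]
force: [0.3, -1.1, -1.8]
grip_width: 0.204
```

```bash
python3 go.py 450,27,228,-5.45
```

```text
t 15.95 p [ 458.3805 -112.1909  224.4178] yaw -5.41 tilt [-0.0009  0.0005 -1.    ] w 0.20442527823234724 F [ 0.2906 -1.0785 -1.7997] q [-0.489   0.202   1.6602 -0.      1.2804  1.1761]
450,27,228,-5.45 dp [-0.1073 -0.6889 -0.0176] twist 0.0005
```

Call:
{"api": "drive_tool", "payload": {"gripper": [0,0,0,0,0,0,0,0,0,0,0,0,0,0,0,0], "dp": [[0,-0.06,0],[0,-0.16,0],[0,-0.28,0],[0,-0.4,0],[0,-0.52,0],[0.02,-0.62,0],[0.06,-0.7,0],[0.13,-0.74,0],[0.23,-0.766,0],[0.34,-0.766,0],[0.45,-0.766,0],[0.55,-0.766,0],[0.63,-0.766,0],[0.67,-0.766,0],[0.685,-0.766,0],[0.685,-0.766,0]], "twist": [0,0,0,0,0,0,0,0,0,0,0,0,0,0,0,0]}}

```text
time_s: 17.55
eef_pos: [609.5, 26.2, 224.6]
ee_rot: [-0.0, 0.999, -0.048, -0.0]
force: [0.2, -0.9, -2.2]
grip_width: 0.203
```

```bash
python3 go.py 609.3,27.35,119,-5.45;  python3 -c "
from h import *
shoot('w15','wrist')"
```

```text
t 17.55 p [609.5196  26.2388 224.6174] yaw -5.48 tilt [-0.0006  0.0001 -1.    ] w 0.20316692099865655 F [ 0.1882 -0.8971 -2.1778] q [-0.1488  0.5084  1.2301  0.      1.4038  1.5177]
609.3,27.35,119,-5.45 dp [-0.0013 -0.0054  0.5281] twist -0.0004
```

View pics/w15.png

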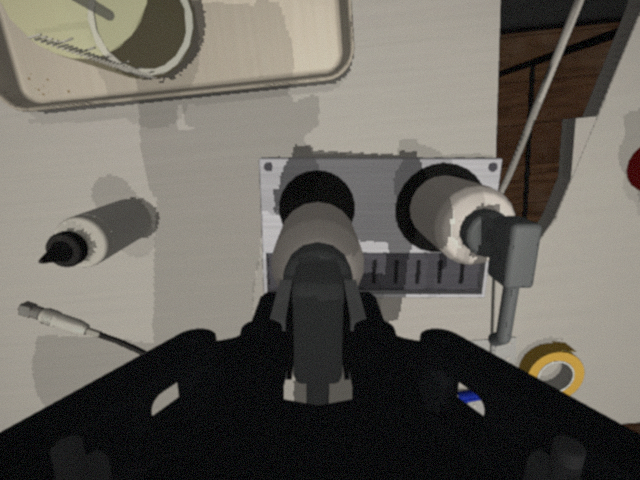

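Call:
{"api": "drive_tool", "payload": {"gripper": [0,0,0,0,0,0,0,0,0,0,0], "dp": [[-0.001,-0.005,0.05],[-0.001,-0.005,0.12],[-0.001,-0.005,0.2],[-0.001,-0.005,0.28],[-0.001,-0.005,0.36],[-0.001,-0.005,0.42],[-0.001,-0.005,0.47],[-0.001,-0.005,0.51],[-0.001,-0.005,0.53],[-0.001,-0.005,0.53],[-0.001,-0.005,0.53]], "twist": [0,0,0,0,0,0,0,0,0,0,0]}}

```text
time_s: 18.7
eef_pos: [609.8, 27.1, 119.4]
ee_rot: [0.0, 0.999, -0.048, 0.0]
force: [0.2, -0.3, -1.6]
grip_width: 0.205
```

```bash
python3 go.py 609.3,27.35,112,-5.45
```

```text
t 18.7 p [609.845   27.1472 119.3677] yaw -5.47 tilt [ 0.0008 -0.0001 -1.    ] w 0.2048046376269299 F [ 0.1945 -0.3049 -1.5863] q [-0.1472  0.5986  1.368  -0.      1.1742  1.519 ]
609.3,27.35,112,-5.45 dp [-0.0028 -0.0008  0.0368] twist -0.0002
```

Call:
{"api": "drive_tool", "payload": {"gripper": [0,0,0,0,0,0], "dp": [[-0.002,0,0.01],[-0.002,0,0.02],[-0.002,0,0.028],[-0.002,0,0.034],[-0.002,0,0.038],[-0.002,0,0.038]], "twist": [0,0,0,0,0,0]}}

```text
time_s: 19.3
eef_pos: [609.5, 27.3, 112.6]
ee_rot: [0.0, 0.999, -0.048, 0.001]
force: [-2.9, 1.4, 7.2]
grip_width: 0.204
```

```bash
python3 go.py
```

```text
t 19.3 p [609.4515  27.283  112.6471] yaw -5.46 tilt [ 0.0012 -0.0002 -1.    ] w 0.20404360348981082 F [-2.8685  1.3871  7.1653] q [-0.1471  0.605   1.3762  0.      1.1592  1.519 ]
```

Seated (7 N). Release, rise, and back off toward the robot for a look.

Call:
{"api": "drive_tool", "payload": {"gripper": [0.24,0.3,0.4,0.5,0.5,0.5,0.5,0.5,0.5,0.5,0.5,0.5], "dp": [[0,0,0],[0,0,0],[0,0,0],[0,0,0],[0,0,0],[0,0,0],[0,0,-0.1],[0,0,-0.25],[0,0,-0.45],[0,0,-0.65],[0,0,-0.65],[0,0,-0.65]], "twist": [0,0,0,0,0,0,0,0,0,0,0,0]}}

```text
time_s: 20.5
eef_pos: [609.3, 27.2, 241.6]
ee_rot: [0.0, 0.999, -0.048, 0.001]
force: [-0.8, -0.2, -0.2]
grip_width: 0.498
```

Call:
{"api": "drive_tool", "payload": {"gripper": [0.5,0.5,0.5,0.5,0.5,0.5], "dp": [[-0.05,0.05,-0.1],[-0.15,0.1,-0.2],[-0.3,0.2,-0.3],[-0.4,0.3,-0.3],[-0.4,0.3,-0.3],[-0.4,0.3,-0.3]], "twist": [0,0,0,0,0,0]}}

```text
time_s: 21.1
eef_pos: [523.6, -24.9, 300.3]
ee_rot: [-0.0, 0.999, -0.048, -0.001]
force: [-0.4, 0.4, 0.4]
grip_width: 0.501
```

```bash
python3 go.py;  python3 -c "
from h import *
shoot('w16','wrist');shoot('s16','scene');shoot('t16','top')"
```

```text
t 21.1 p [523.5898 -24.9453 300.2794] yaw -5.52 tilt [-0.0017  0.0007 -1.    ] w 0.5005983626266537 F [-0.3989  0.3506  0.3515] q [-0.2714  0.2724  1.3728  0.0002  1.4982  1.3956]
```

View pics/w16.png

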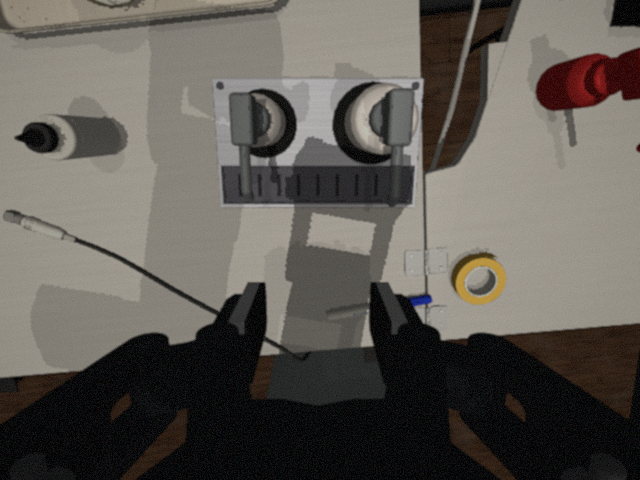

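View pics/s16.png

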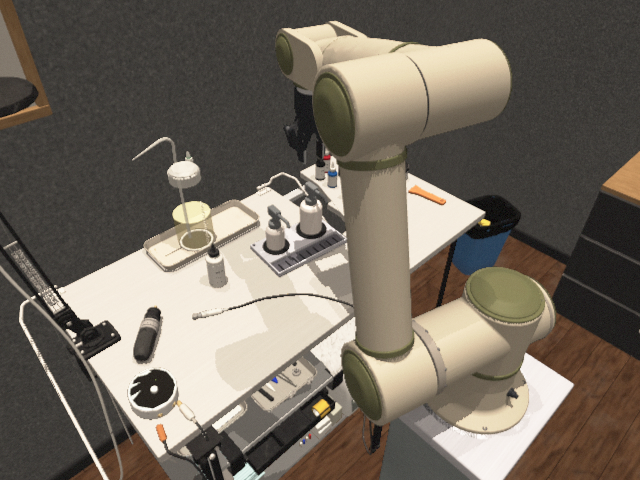

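```bash
python3 - <<'E'
import cv2
cv2.imwrite("pics/c16.png",cv2.resize(cv2.convertScaleAbs(cv2.imread("pics/w16.png")[70:220,205:435],alpha=1.4,beta=15),None,fx=3.4,fy=3.4,interpolation=cv2.INTER_CUBIC))
E
```

```text
(no output)
```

View pics/c16.png

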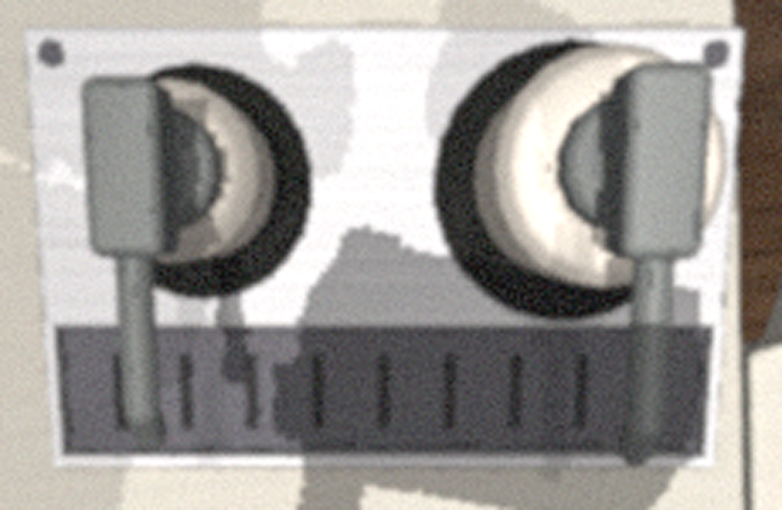

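```bash
python3 - <<'E'
from h import *
np.set_printoptions(precision=1,suppress=True)
B=load("w16");f=lambda u,v:(205+u/3.4,70+v/3.4)
for n,c4,sp,h in [("short",[(84,82),(157,80),(164,252),(93,252)],(146,430),124),("tall",[(634,67),(712,67),(700,255),(624,255)],(636,455),148)]:
    P=np.array([at(B,f(*c),h+17) for c in c4]);c=P.mean(0);s=at(B,f(*sp),h+17-19-4)
    e=(P[2]+P[3]-P[0]-P[1])/2;d=s-c
    print(n,"head c",c,"head yaw",np.degrees(np.arctan2(e[1],e[0])),"spout yaw",np.degrees(np.arctan2(d[1],d[0])),np.linalg.norm(d[:2])+2)
E
```

```text
short head c [609.1  26.8 141. ] head yaw 174.18898500595992 spout yaw 172.29282569063386 66.54721653693701
tall head c [597.6 -92.6 165. ] head yaw 174.43636553569314 spout yaw 175.6985342543491 68.87285471080078
```

```bash
python3 -c "
from rig import job
print(job.finish_job())"; python3 go.py
```

```text
the job is handed in; nothing more can be done
None
the job is handed in; nothing more can be done
```

Both bottles are parked on the stand and the job was handed in at about 21 s. I set the taller bottle on the larger pad first, then the shorter grey one on the smaller pad, gripping each by its pump head. Each was lowered until the arm felt about 7–8 N, released slowly, and the arm then backed away.

**Final checks:**
- **Position:** the pump head centres measured within about 1 mm of where they should be over their pads. Both bottles stood upright, released, in the last pictures.
- **Spout direction:** the pump heads pointed at 174.2° (short) and 174.4° (tall), against 174.5° for the gutter direction.
- **Disagreement:** the spout tips gave 172.3° (short) and 175.7° (tall) instead. They were picked by eye in one picture, so I put the 1–2° difference down to picking error.
- **Other objects:** those visible in the last pictures looked unmoved by eye; I did not measure them.

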